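Put the cans and tins back in rows on the bench shelf

ROBOT

A 6-joint arm with a two-finger parallel gripper is mounted at the origin on the work surface. World frame = base frame: x ahead of the robot, y to its left, z up, the work surface at z = 0. Lengths are in m, angles in degrees, forces in N, time in s.
With the tool pointing down it reaches from about 0.35 to 0.8 m from the base axis. Payload 7.3 kg.
Tool frame: the origin (TCP) lies on the centre line of the jaws, within the pads' length; the fingertips stand 17 mm ahead of it and the grasp point (between the pads) lies 2 mm behind it (arm.nose_length is the distance from the TCP to the fingertips, in m); z points along the fingers, y is the line along which they close (so a half turn about z gives the same grasp; the last joint's range is limited). The gripper opens to 85 mm and grips with 20 to 120 N. Pads are 22 mm wide; open, the fingers measure 114 mm over their backs; the gripper's body (76 mm by 85 mm) begins 54 mm behind the grasp point. The pads swing forward as they close: fully open they stand 13 mm farther back than shut.
Start: joints at [67.036, 19.595, 87.324, -0, 73.075, -8.365], TCP at [0.132, 0.508, 0.248] pointing down, gripper open.
Joint ranges: [-145.02, 145.02], [-44.19, 115.74], [2.07, 154.8], [-57.11, 237.11], [16.16, 152.29], [-177.93, 177.93]. Speed limits (degrees/s): [147.25, 147.25, 180, 180, 180, 180].

INTERFACE

Orientations are given as a 3x3 rotation matrix whose columns are the frame's x, y, z axes.
In Python, from plant import arm, viewer gives the robot as it stands.
- The arm moves only by the tool step_arm, never from a script. Its argument "increments" is a list that holds one entry, the list of rows, each a list of 5 numbers: the opening, from -1 (shut) to 1 (fully open), then the shift along the tool's x, y, z in mm, then the turn about the tool's z in degrees. A call has 1 to 20 rows; each row shifts and turns the commanded pose from where the row before left it, along the tool's axes as they then stand; what a row does not reach is not made up. A row lasts 1/10 s, in which the tool goes at most 50 mm and 8.59 degrees, less where a joint would pass 70% of its speed; a pose out of reach is approached as far as the arm can. A call with a gripper value outside its range is refused whole. The fingers move at their own pace and stop on an object; the grip force is fixed at half the most. Time passes only in rows, so rows that do not move let the fingers close. It gives the time, the measured TCP pose, the force, the opening and the grip force at its end, in the units of the state.
- arm.get_obs(): the state, without advancing time (a new reading comes with each control period).
- viewer.snapshot(name): name is "side" or "top" or "wrist"; returns a dict with "img" (384x512x3 uint8, blue, green, red), "fx", "fy", "cx", "cy" (pixels), "R" (3x3) and "t" (3): a world point X has camera coordinates R X + t. Camera axes: x right, y down, z forward; pixel columns grow to the right and rows downward; lengths in m; the calibration is good to about 2 mm. A picture is of the moment at which its call begins. There is no depth.
- arm.sign_off(): hands the job in; it is judged then, once.
The state is a dict: "time_s": time; "joint_positions": joint angles; "dq": joint speeds; "effort": joint torques, N m; "eef_pos": TCP position; "tool_rot": TCP orientation; "force": force on the tool from outside, world axes, zero at the start; "moment": the same for the moment, N m; "finger_gap": finger opening in m; "finger_force": force on a finger pad.
Only numpy, scipy, OpenCV 4.12 (cv2) and the standard library are available. Lean on these libraries where they do the work, as an engineer would, in place of code of your own. Each camera call takes 0.05 s, during which the arm holds its last target. There are 200 camera calls.

TASK

Put the two loose aerosol cans and the two loose oblong tins from the bench back on the steel bench shelf: the cans in the back row with the can already there, the tins in the front row with the tin already there, broad side to the front. Make each row neat: upright, in one straight line along the shelf, side by side with no more than a finger's width from each to the next. Set them down gently, do not drop or knock any over, and leave everything else on the bench where it is.

Things in the scene. Friction and masses are not known exactly. Their poses are not given: they have to be found in the camera images.
- rack: grey steel bench shelf, fixed. Origin: on the bench under the deck's centre; x to its back (away from the robot), y along the rows. Black open deck 200 mm (x) by 330 mm (y), top 80 mm above the bench, boxed stock below. Front lip 6 mm over the deck, back wire rail (at x = +98 mm) and end cheeks (at y = +-165 mm) up to 45 mm over it. Back row (cans): x = +45 mm; front row (tins): x = -45 mm.
- can_rack: aerosol can, bare aluminium with a paper band and a white cap: straight round body 52 mm in diameter from the foot to 118 mm up, cap 40 mm in diameter on top, 150 mm tall over all, 0.17 to 0.31 kg. Origin: centre of its underside, z up its axis. Already on the shelf in the back row (shelf x = +45 mm), anywhere from y = -100 to +100 mm along it.
- tin_rack: oblong steel tin standing upright: body 38 mm (its own x) by 66 mm (its own y) by 90 mm tall, black screw cap 22 mm in diameter in the middle of the top, 104 mm tall over all, 0.18 to 0.34 kg. Origin: centre of its underside, z up. Already on the shelf in the front row (shelf x = -45 mm), broad side to the front (its y along the shelf's y), anywhere from y = -110 to +110 mm along it.
- can_a: aerosol can, bare aluminium with a paper band and a white cap: straight round body 52 mm in diameter from the foot to 118 mm up, cap 40 mm in diameter on top, 150 mm tall over all, 0.17 to 0.31 kg. Origin: centre of its underside, z up its axis. Starts upright on the bench left or right of the shelf, among bystanders (centres 85 mm or more apart). 
- can_b: aerosol can, bare aluminium with a paper band and a white cap: straight round body 52 mm in diameter from the foot to 118 mm up, cap 40 mm in diameter on top, 150 mm tall over all, 0.17 to 0.31 kg. Origin: centre of its underside, z up its axis. Starts upright on the bench left or right of the shelf, among bystanders (centres 85 mm or more apart). 
- tin_a: oblong steel tin standing upright: body 38 mm (its own x) by 66 mm (its own y) by 90 mm tall, black screw cap 22 mm in diameter in the middle of the top, 104 mm tall over all, 0.18 to 0.34 kg. Origin: centre of its underside, z up. Starts upright on the bench left or right of the shelf, among bystanders (centres 85 mm or more apart). Turned any way.
- tin_b: oblong steel tin standing upright: body 38 mm (its own x) by 66 mm (its own y) by 90 mm tall, black screw cap 22 mm in diameter in the middle of the top, 104 mm tall over all, 0.18 to 0.34 kg. Origin: centre of its underside, z up. Starts upright on the bench left or right of the shelf, among bystanders (centres 85 mm or more apart). Turned any way.
- jar: Bystander: leave it where it stands. Closed glass jar, 62 mm in diameter, 82 mm tall. Origin: centre of its underside, as for all bystanders that stand.
- cup: Bystander: leave it where it stands. White ceramic cup, 72 mm in diameter, 88 mm tall.
- spool: Bystander: leave it where it stands. Spool of locking wire, 64 mm in diameter, 46 mm tall.
- piston: Bystander: leave it where it stands. Small aluminium piston with dark ring grooves, 66 mm in diameter, 62 mm tall.
- oiler: Bystander: leave it where it stands. Copper cone-shaped bench oiler, 60 mm in diameter at the foot, bent brass spout, 103 mm tall.
- jack: Bystander: leave it where it stands. Dark steel screw jack, waisted, 64 mm in diameter at the foot, 100 mm tall.
- wrench: Bystander: leave it where it stands. Wrench 150 mm long lying in front of the shelf, at most 15 mm high.
- screwdriver: Bystander: leave it where it stands. Screwdriver 150 mm long lying in front of the shelf, at most 35 mm high.

How it is judged (in metres and radians):
At the end, for the whole second after the job is handed in: Cans upright on the deck, within 12 mm of the back row's line (shelf x +45 mm), each within 77 mm of another can; tins likewise in the front row (x -45 mm), each within 91 mm of another tin, long side along the shelf within 0.14 rad; tilt < 0.06 rad, feet within 6 mm of the deck, at rest (x of can_rack in the frame of rack between 0.033 and 0.057 m and z of can_rack in the frame of rack between 0.074 and 0.086 m and angle between each of can_rack, can_a, can_b, tin_rack, tin_a, tin_b's own z axis and vertical below 0.06 rad and linear speed of each of can_rack, can_a, can_b, tin_rack, tin_a, tin_b below 0.02 m/s and (horizontal distance between can_rack and can_a below 0.077 m or horizontal distance between can_rack and can_b below 0.077 m) and x of can_a in the frame of rack between 0.033 and 0.057 m and z of can_a in the frame of rack between 0.074 and 0.086 m and (horizontal distance between can_a and can_rack below 0.077 m or horizontal distance between can_a and can_b below 0.077 m) and x of can_b in the frame of rack between 0.033 and 0.057 m and z of can_b in the frame of rack between 0.074 and 0.086 m and (horizontal distance between can_b and can_rack below 0.077 m or horizontal distance between can_b and can_a below 0.077 m) and x of tin_rack in the frame of rack between -0.057 and -0.033 m and z of tin_rack in the frame of rack between 0.074 and 0.086 m and (horizontal distance between tin_rack and tin_a below 0.091 m or horizontal distance between tin_rack and tin_b below 0.091 m) and angle between the y axis of each of tin_rack, tin_a, tin_b and the y axis of rack, either way round below 0.14 rad and x of tin_a in the frame of rack between -0.057 and -0.033 m and z of tin_a in the frame of rack between 0.074 and 0.086 m and (horizontal distance between tin_a and tin_rack below 0.091 m or horizontal distance between tin_a and tin_b below 0.091 m) and x of tin_b in the frame of rack between -0.057 and -0.033 m and z of tin_b in the frame of rack between 0.074 and 0.086 m and (horizontal distance between tin_b and tin_rack below 0.091 m or horizontal distance between tin_b and tin_a below 0.091 m)); the robot touches nothing.
It fails at once if a bystander on the bench is shoved more than 30 mm or tipped over (distance of any of jar, cup, spool, piston, oiler, jack, wrench, screwdriver from where it was at the start of the episode above 0.03 m or angle between any of jar, cup, spool, piston, oiler, jack's own z axis and vertical above 0.5 rad).
It fails at once if a can or tin is dropped: falls freely, out of the fingers, from more than about 25 mm, or is knocked flying ((linear speed of can_rack above 0.7 m/s and contact force between the fingers and can_rack below 0.05 N) or (linear speed of can_a above 0.7 m/s and contact force between the fingers and can_a below 0.05 N) or (linear speed of can_b above 0.7 m/s and contact force between the fingers and can_b below 0.05 N) or (linear speed of tin_rack above 0.7 m/s and contact force between the fingers and tin_rack below 0.05 N) or (linear speed of tin_a above 0.7 m/s and contact force between the fingers and tin_a below 0.05 N) or (linear speed of tin_b above 0.7 m/s and contact force between the fingers and tin_b below 0.05 N)).
It fails at once if a can or tin is tipped right over (more than 50 degrees) (angle between any of can_rack, can_a, can_b, tin_rack, tin_a, tin_b's own z axis and vertical above 0.87 rad).
It also fails if it takes over 72 s, if anything falls off the work surface, if the arm or the gripper's body presses on something with over 40 N, if the wrist force passes 120 N, or if a joint passes its speed limit or range.

## Working session

There is one attempt and no reset: what is moved stays moved. The work goes in short steps, Python scripts to look and compute and a tool call to move; the robot and the scene stay as the last step left them, time stands still between calls to the robot, and variables do not carry over. Pictures are saved under pics/ and viewed, at most 10 in all, crops included, and the job is handed in when it is done.

Besides the shell and the picture viewer there is one more tool, called after ">>>" by a JSON object that holds its "op" and its "data", one argument or row to a line. step_arm: Moves the arm, as the interface text tells. Its arguments: {"type":"object","properties":{"increments":{"type":"array","items":{"type":"array","items":{"type":"array","items":{"type":"number"}}}}},"required":["increments"]}

```bash
mkdir -p pics
python3 - <<'E'
from plant import arm, viewer
import cv2,numpy as np
o=arm.get_obs(); print(o['time_s'],o['eef_pos'],o['tool_rot'],o['finger_gap'])
for n in ['top','side']:
    s=viewer.snapshot(n); cv2.imwrite(f'pics/{n}0.png',s['img']); np.savez(f'{n}0.npz',**s)
    print(n,s['fx'],s['fy'],s['cx'],s['cy'],s['R'].round(4).tolist(),s['t'].round(4))
E
```

```text
0.0 [0.13215521 0.50769363 0.24761242] [[-9.67696615e-01  2.52116698e-01 -6.56681129e-04]
 [ 2.52117416e-01  9.67695527e-01 -1.47484037e-03]
 [ 2.63635506e-04 -1.59275878e-03 -9.99998697e-01]] 0.08537839861616381
top 433.89233740781805 433.89233740781805 250.70655335304392 193.5254369330113 [[-0.0003, -1.0, -0.0012], [-0.9863, 0.0005, -0.1649], [0.1649, 0.0011, -0.9863]] [-0.015   0.5296  1.3574]
side 369.1531912573625 369.1531912573625 254.9503256971911 190.92889723584852 [[0.9265, -0.3764, 0.0019], [-0.2643, -0.654, -0.7088], [0.268, 0.6562, -0.7054]] [-0.4734  0.1925  1.0068]
```

```bash
python3 -c "
import cv2
a=cv2.imread('pics/top0.png');cv2.imwrite('pics/top0b.png',cv2.resize(a,(800,600),interpolation=cv2.INTER_CUBIC))
a=cv2.imread('pics/side0.png');cv2.imwrite('pics/side0b.png',cv2.resize(a,(800,600),interpolation=cv2.INTER_CUBIC))"
```

```text
(no output)
```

View pics/top0b.png

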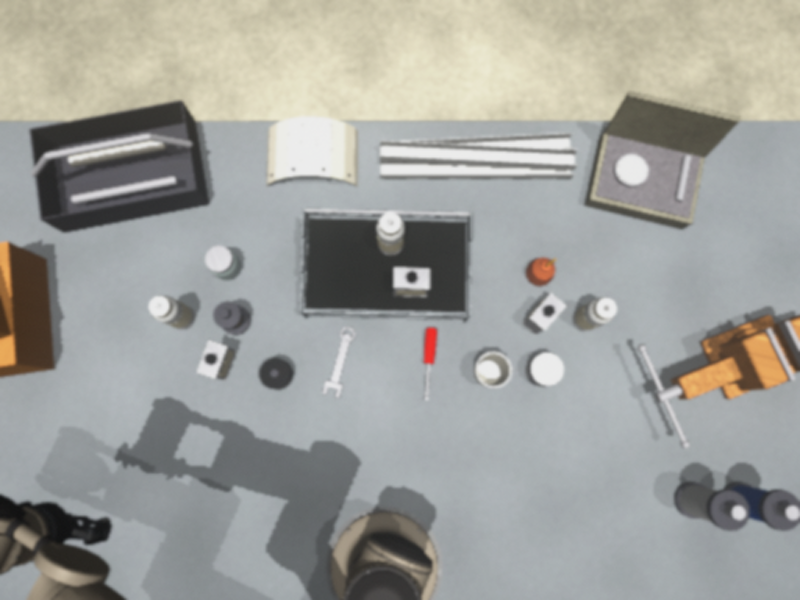

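View pics/side0b.png

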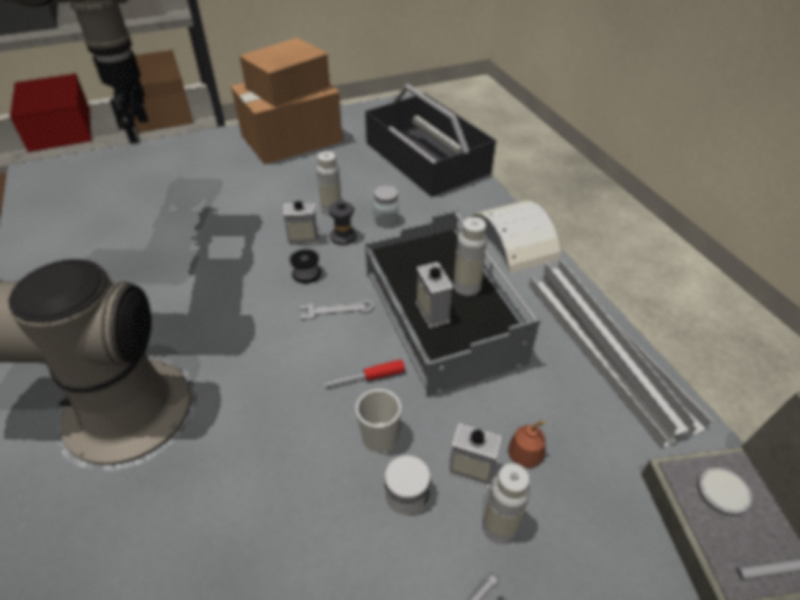

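The top view shows the loose cans at (160,307) and (603,309) and the loose tins at (212,359) and (547,311). On the shelf are a can at (390,220) and a tin at (412,278). Next I'll take zoomed crops to measure from.

```bash
cat > h.py <<'E'
import numpy as np,cv2
def load(n): return dict(np.load(n+'.npz'))
def unproj(s,u,v,z):
    d=s['R'].T@np.array([(u-s['cx'])/s['fx'],(v-s['cy'])/s['fy'],1]); c=-s['R'].T@s['t']
    return c+d*(z-c[2])/d[2]
def proj(s,X):
    X=np.atleast_2d(X)@s['R'].T+s['t']; return np.c_[X[:,0]/X[:,2]*s['fx']+s['cx'],X[:,1]/X[:,2]*s['fy']+s['cy']]
E
python3 - <<'E'
from h import *
s=load('top0');k=1/1.5625
for n,u,v,z in [('canL',160,305,.15),('canR',605,307,.15),('tinL',211,358,.104),('tinR',549,311,.104),('canK',390,218,.23),('tinK',412,277,.184),
 ('BL',305,211,.125),('BR',470,212,.125),('FL',302,317,.086),('FR',468,319,.086),('jar',219,257,.082),('jack',229,310,.1),('spool',276,371,.046),('oiler',541,268,.06),('cup',493,367,.088),('piston',546,368,.062)]:
    print(n,unproj(s,u*k,v*k,z)[:2].round(3))
# crops
im=s['img'];
out=[]
for (u,v) in [(105,205),(140,228),(385,200),(352,200),(250,148),(263,178)]:
    out.append(cv2.resize(im[v-20:v+20,u-20:u+20],(260,260),interpolation=cv2.INTER_CUBIC))
cv2.imwrite('pics/crops.png',np.vstack([np.hstack(out[:3]),np.hstack(out[3:])]))
E
```

```text
canL [0.507 0.427]
canR [ 0.503 -0.422]
tinL [0.41  0.337]
tinR [ 0.502 -0.326]
canK [ 0.655 -0.012]
tinK [ 0.554 -0.053]
BL [0.701 0.157]
BR [ 0.698 -0.171]
FL [0.493 0.164]
FR [ 0.489 -0.167]
jar [0.617 0.336]
jack [0.505 0.307]
spool [0.388 0.22 ]
oiler [ 0.599 -0.323]
cup [ 0.393 -0.215]
piston [ 0.393 -0.325]
```

View pics/crops.png

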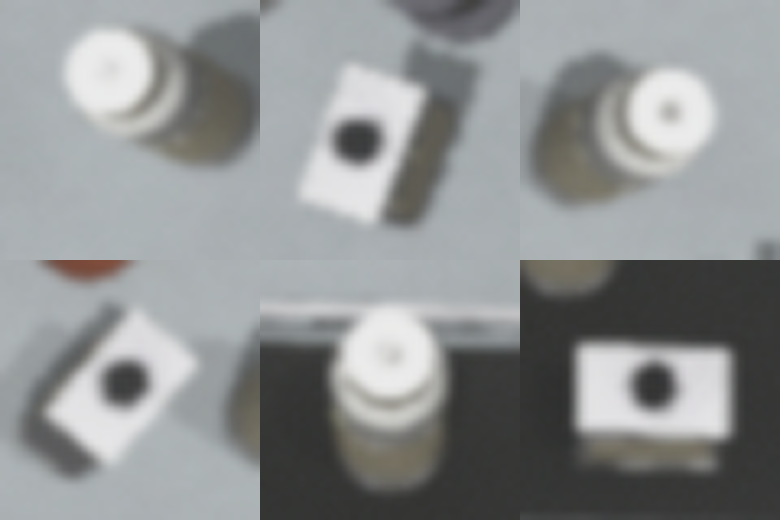

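The crops give the can cap centres at (108,74), (669,111) and (388,350), along with the tin top corners. I'll convert these to world positions.

Run:
```python
from h import *
s=load('top0')
f=lambda c,x,y:(c[0]-20+(x+.5)/6.5-.5,c[1]-20+(y+.5)/6.5-.5)
for n,c,x,y,z in [('canL',(105,205),108,74,.15),('canR',(385,200),149,111,.15),('canK',(250,148),128,90,.23)]:
    print(n,unproj(s,*f(c,x,y),z)[:2].round(4))
for n,c,cap,P,z in [('tinL',(140,228),(97,142),[(90,62),(167,90),(118,225),(38,197)],0),('tinR',(352,200),(124,124),[(133,45),(202,100),(108,206),(42,150)],0),('tinK',(263,178),(133,125),[(55,82),(213,88),(210,180),(57,173)],.08)]:
    W=np.array([unproj(s,*f(c,*p),z+.09)[:2] for p in P]); r=cv2.minAreaRect((W*1000).astype(np.float32))
    e=[W[i]-W[i-1] for i in range(4)]
    L=(e[0]-e[2])/2; M=(e[1]-e[3])/2
    if np.hypot(*M)>np.hypot(*L): L,M=M,L
    print(n,'mean',W.mean(0).round(4),'cap',unproj(s,*f(c,*cap),z+.103)[:2].round(4),'len',np.hypot(*L).round(4),np.hypot(*M).round(4),'long angle',np.degrees(np.arctan2(L[1],L[0])).round(1),'minor',np.degrees(np.arctan2(M[1],M[0])).round(1))
k=1/1.5625
B=[unproj(s,u*k-.18,v*k-.18,.125)[:2] for u,v in [(305,211),(470,212)]];F=[unproj(s,u*k-.18,v*k-.18,.086)[:2] for u,v in[(302,317),(468,319)]]
print(B,F)
# rack native crops
cv2.imwrite('pics/rack.png',cv2.resize(s['img'][128:212,185:310],(800,538),interpolation=cv2.INTER_CUBIC))
```

```text
canL [0.5048 0.4303]
canR [ 0.5023 -0.4226]
canK [ 0.6492 -0.0114]
tinL mean [0.4094 0.3397] cap [0.4089 0.3393] len 0.0674 0.0401 long angle -18.3 minor -109.4
tinR mean [ 0.5051 -0.3253] cap [ 0.5036 -0.3236] len 0.069 0.0413 long angle -42.1 minor -130.7
tinK mean [ 0.556  -0.0521] cap [ 0.5559 -0.0514] len 0.0707 0.0424 long angle -92.5 minor -0.6
[array([0.70122236, 0.15789235]), array([ 0.69893928, -0.17057086])] [array([0.49365824, 0.1645381 ]), array([ 0.48946756, -0.16692092])]
```

View pics/rack.png

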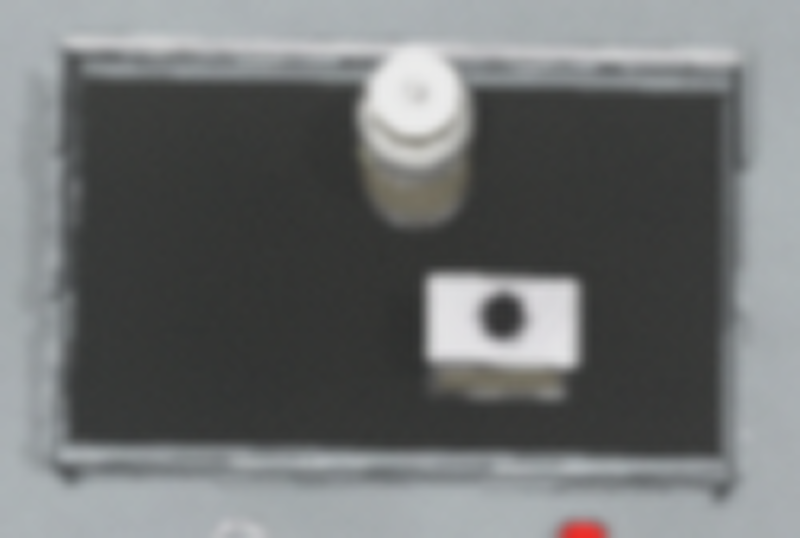

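>>> {"op": "step_arm", "data": {
  "increments": [
    [[1, 0, 0, 0, 4.2], [1, -20, -4, 0, 0], [1, -40, -9, 0, 0], [1, -40, -9, 0, 0], [1, -40, -9, 0, 0], [1, -40, -9, 0, 0], [1, -40, -9, 0, 0], [1, -40, -9, 0, 0], [1, -36, -8, 0, 0], [1, -20, -4, 0, 0], [1, 0, 0, 0, 0], [1, 0, 0, 0, 0]]
  ]
}}

```text
time_s: 1.3
eef_pos: [0.4086, 0.3398, 0.2478]
tool_rot: [[-0.946, 0.323, -0.001], [0.323, 0.946, -0.0], [0.001, -0.001, -1.0]]
force: [-0.8, 1.3, -0.4]
finger_gap: 0.0855
finger_force: 0.0
```

>>> {"op": "step_arm", "data": {
  "increments": [
    [[1, 0, 0, 20, 0], [1, 0, 0, 40, 0], [1, 0, 0, 40, 0], [1, 0, 0, 30, 0], [1, 0, 0, 25, 0], [1, 0, 0, 18, 0], [1, 0, 0, 10, 0], [1, 0, 0, 0, 0], [-1, 0, 0, 0, 0], [-1, 0, 0, 0, 0], [-1, 0, 0, 0, 0], [-1, 0, 0, 0, 0], [-1, 0, 0, 0, 0], [-1, 0, 0, 0, 0], [-1, 0, 0, 0, 0], [-1, 0, 0, 0, 0]]
  ]
}}

```text
time_s: 2.9
eef_pos: [0.4093, 0.3402, 0.0663]
tool_rot: [[-0.947, 0.322, 0.001], [0.322, 0.947, 0.001], [-0.001, 0.001, -1.0]]
force: [-0.9, -1.6, 6.4]
finger_gap: 0.0375
finger_force: 60.4
```

>>> {"op": "step_arm", "data": {
  "increments": [
    [[-1, 0, 0, -10, 0], [-1, 0, 0, -30, 0], [-1, 0, 0, -40, 0], [-1, 0, 0, -40, 5], [-1, 0, 0, -30, 8], [-1, 0, 0, 0, 8], [-1, 0, 0, 0, 8], [-1, 0, 0, 0, 8], [-1, 0, 0, 0, 8], [-1, 0, 0, 0, 8], [-1, 0, 0, 0, 8], [-1, 0, 0, 0, 8], [-1, 0, 0, 0, 3.3], [-1, 0, 0, 0, 0], [-1, 0, 0, 0, 0]]
  ]
}}

```text
time_s: 4.4
eef_pos: [0.4087, 0.3398, 0.2155]
tool_rot: [[0.018, 1.0, -0.0], [1.0, -0.018, -0.0], [-0.0, -0.0, -1.0]]
force: [-0.6, -0.0, -1.9]
finger_gap: 0.0374
finger_force: 60.8
```

>>> {"op": "step_arm", "data": {
  "increments": [
    [[-1, -15, 10, 0, 0], [-1, -30, 20, 0, 0], [-1, -40, 26, 0, 0], [-1, -40, 26, 0, 0], [-1, -40, 26, 0, 0], [-1, -35, 23, 0, 0], [-1, -25, 16, 0, 0], [-1, -10, 7, 0, 0], [-1, 0, 0, 0, 0], [-1, 0, 0, 0, 0], [-1, 0, 0, 0, 0]]
  ]
}}

```text
time_s: 5.5
eef_pos: [0.5576, 0.1035, 0.2153]
tool_rot: [[0.017, 1.0, -0.001], [1.0, -0.017, 0.0], [0.0, -0.001, -1.0]]
force: [-0.3, -0.2, -2.9]
finger_gap: 0.0375
finger_force: 60.7
```

>>> {"op": "step_arm", "data": {
  "increments": [
    [[-1, 0, 0, 15, 0], [-1, 0, 0, 20, 0], [-1, 0, 0, 15, 0], [-1, 0, 0, 8, 0], [-1, 0, 0, 5, 0], [-1, 0, 0, 3, 0], [-1, 0, 0, 2, 0], [-1, 0, 0, 0, 0], [-1, 0, 0, 0, 0]]
  ]
}}

```text
time_s: 6.4
eef_pos: [0.5586, 0.1021, 0.1477]
tool_rot: [[0.019, 1.0, 0.001], [1.0, -0.019, 0.0], [0.0, 0.001, -1.0]]
force: [0.7, 1.2, -2.8]
finger_gap: 0.0373
finger_force: 60.7
```

>>> {"op": "step_arm", "data": {
  "increments": [
    [[-1, 0, 0, 1, 0], [-1, 0, 0, 1, 0], [-1, 0, 0, 0, 0], [-1, 0, 0, 0, 0]]
  ]
}}

```text
time_s: 6.8
eef_pos: [0.5586, 0.1021, 0.1463]
tool_rot: [[0.019, 1.0, 0.001], [1.0, -0.019, 0.0], [0.0, 0.001, -1.0]]
force: [-2.3, 0.1, 6.2]
finger_gap: 0.0376
finger_force: 61.4
```

>>> {"op": "step_arm", "data": {
  "increments": [
    [[0.4, 0, 0, 0, 0], [0.4, 0, 0, 0, 0], [0.4, 0, 0, 0, 0], [0.4, 0, 0, 0, 0], [0.4, 0, 0, -10, 0], [0.4, 0, 0, -30, 0], [0.4, 0, 0, -40, 0], [0.4, 0, 0, -30, 0], [1, -20, -2, 0, 0], [1, -40, -4, 0, 0], [1, -48, -4, 0, 0], [1, -48, -4, 0, 0], [1, -48, -4, 0, 0], [1, -48, -4, 0, 0], [1, -48, -4, 0, 0], [1, -48, -4, 0, 0], [1, -48, -4, 0, 0], [1, -45, -4, 0, 0], [1, -40, -4, 0, 0], [1, -30, -4, 0, 0]]
  ]
}}

```text
time_s: 8.8
eef_pos: [0.5017, -0.4106, 0.2558]
tool_rot: [[0.021, 1.0, 0.0], [1.0, -0.021, -0.001], [-0.001, 0.0, -1.0]]
force: [0.2, 0.2, -0.6]
finger_gap: 0.0856
finger_force: 0.0
```

>>> {"op": "step_arm", "data": {
  "increments": [
    [[1, -15, 0, 0, 0], [1, 0, 0, 0, 0], [1, 0, 0, 0, 0]]
  ]
}}

```text
time_s: 9.1
eef_pos: [0.5023, -0.4225, 0.2555]
tool_rot: [[0.019, 1.0, 0.0], [1.0, -0.019, 0.001], [0.001, 0.0, -1.0]]
force: [0.0, -0.3, -0.4]
finger_gap: 0.0856
finger_force: 0.0
```

Run:
```python
from plant import arm, viewer
import cv2,numpy as np
for n in ['top','wrist']:
    s=viewer.snapshot(n); np.savez(f'{n}1.npz',**s)
    cv2.imwrite(f'pics/{n}1.png',s['img'])
o=arm.get_obs();print(o['eef_pos'],o['joint_positions'])
a=cv2.imread('pics/top1.png')[120:260,60:440];b=cv2.imread('pics/wrist1.png')
a=cv2.resize(a,(800,295));cv2.imwrite('pics/m1.png',np.vstack([a,np.pad(cv2.resize(b,(400,300)),((0,0),(0,400),(0,0)))]))
```

```text
[ 0.50264338 -0.42175818  0.25570878] [-4.66952951e+01  3.36492187e+01  6.32983214e+01  2.08586100e-02
  8.30533272e+01 -4.56630523e+01]
```

View pics/m1.png

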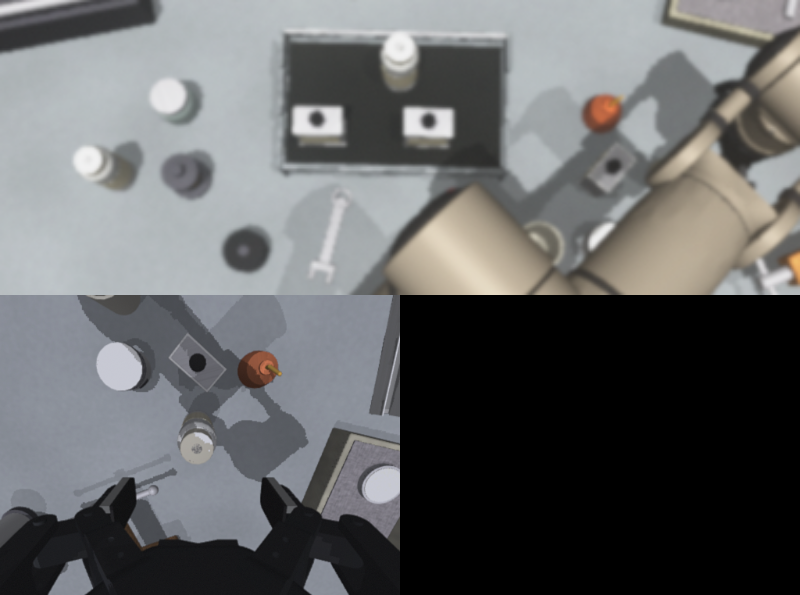

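The first tin is in line with the shelf tin, at (317,120) against (428,122). The wrist view has the right can centred between the fingers, so I'll descend and grip it.

>>> {"op": "step_arm", "data": {
  "increments": [
    [[1, 0, 0, 20, 0], [1, 0, 0, 40, 0], [1, 0, 0, 40, 0], [1, 0, 0, 30, 0], [1, 0, 0, 16, 0], [1, 0, 0, 9, 0], [1, 0, 0, 0, 0], [-1, 0, 0, 0, 0], [-1, 0, 0, 0, 0], [-1, 0, 0, 0, 0], [-1, 0, 0, 0, 0], [-1, 0, 0, 0, 0], [-1, 0, 0, 0, 0]]
  ]
}}

```text
time_s: 10.5
eef_pos: [0.5026, -0.4235, 0.1021]
tool_rot: [[0.019, 1.0, 0.002], [1.0, -0.019, -0.002], [-0.002, 0.002, -1.0]]
force: [-1.3, 0.7, 5.9]
finger_gap: 0.0507
finger_force: 61.7
```

>>> {"op": "step_arm", "data": {
  "increments": [
    [[-1, 0, 0, -10, 0], [-1, 0, 0, -30, 0], [-1, 0, 0, -40, 0], [-1, 0, 0, -40, 0], [-1, 0, 0, -30, 0], [-1, 0, 0, -10, 0], [-1, 15, 10, 0, 0], [-1, 30, 17, 0, 0], [-1, 40, 18, 0, 0], [-1, 40, 18, 0, 0], [-1, 40, 18, 0, 0], [-1, 40, 18, 0, 0], [-1, 40, 16, 0, 0], [-1, 40, 10, 0, 0], [-1, 35, 8, 0, 0], [-1, 22, 4, 0, 0], [-1, 10, 2, 0, 0], [-1, 0, 0, 0, 0], [-1, 0, 0, 0, 0]]
  ]
}}

```text
time_s: 12.4
eef_pos: [0.6476, -0.0743, 0.2593]
tool_rot: [[0.019, 1.0, -0.002], [1.0, -0.019, -0.0], [-0.0, -0.002, -1.0]]
force: [0.4, -0.3, -2.2]
finger_gap: 0.0506
finger_force: 62.6
```

>>> {"op": "step_arm", "data": {
  "increments": [
    [[-1, 0, 0, 15, 0], [-1, 0, 0, 25, 0], [-1, 0, 0, 18, 0], [-1, 0, 0, 10, 0], [-1, 0, 0, 5, 0], [-1, 0, 0, 3, 0], [-1, 0, 0, 1, 0], [-1, 0, 0, 0, 0], [-1, 0, 0, 0, 0]]
  ]
}}

```text
time_s: 13.3
eef_pos: [0.6483, -0.0737, 0.184]
tool_rot: [[0.019, 1.0, 0.001], [1.0, -0.019, -0.0], [-0.0, 0.001, -1.0]]
force: [0.1, -0.5, -2.8]
finger_gap: 0.0505
finger_force: 62.6
```

>>> {"op": "step_arm", "data": {
  "increments": [
    [[-1, 0, 0, 1, 0], [-1, 0, 0, 1, 0], [-1, 0, 0, 0, 0]]
  ]
}}

```text
time_s: 13.6
eef_pos: [0.6482, -0.0737, 0.1822]
tool_rot: [[0.019, 1.0, 0.001], [1.0, -0.019, -0.0], [-0.0, 0.001, -1.0]]
force: [-1.2, 0.1, 3.3]
finger_gap: 0.0507
finger_force: 63.0
```

>>> {"op": "step_arm", "data": {
  "increments": [
    [[0.75, 0, 0, 0, 0], [0.75, 0, 0, 0, 0], [0.75, 0, 0, 0, 0], [0.75, 0, 0, 0, 0], [0.75, 0, 0, -10, 0], [0.75, 0, 0, -30, 0], [0.75, 0, 0, -40, 0], [0.75, 0, 0, -30, 0], [1, -20, -11, 0, 0], [1, -40, -22, 0, 0], [1, -42, -23, 0, 0], [1, -42, -23, 0, 0], [1, -42, -23, 0, 0], [1, -37, -20, 0, 0], [1, -20, -11, 0, 0], [1, -10, -6, 0, 0], [1, 0, 0, 0, 0]]
  ]
}}

```text
time_s: 15.3
eef_pos: [0.5036, -0.3249, 0.2917]
tool_rot: [[0.021, 1.0, 0.0], [1.0, -0.021, -0.0], [-0.0, 0.0, -1.0]]
force: [1.2, -0.5, -0.3]
finger_gap: 0.0851
finger_force: 0.0
```

>>> {"op": "step_arm", "data": {
  "increments": [
    [[1, 0, 0, 0, -8], [1, 0, 0, 0, -8], [1, 0, 0, 0, -8], [1, 0, 0, 0, -8], [1, 0, 0, 0, -8], [1, 0, 0, 0, -8], [1, 0, 0, 0, -1.6], [1, 0, 0, 30, 0], [1, 0, 0, 35, 0], [1, 0, 0, 0, 0], [1, 0, 0, 0, 0]]
  ]
}}

```text
time_s: 16.4
eef_pos: [0.5047, -0.3234, 0.2268]
tool_rot: [[-0.749, 0.663, -0.0], [0.663, 0.749, 0.001], [0.001, 0.0, -1.0]]
force: [0.3, -0.0, 1.2]
finger_gap: 0.0856
finger_force: 0.0
```

Run:
```python
from plant import arm, viewer
import cv2,numpy as np
o=arm.get_obs();print(o['eef_pos'],o['tool_rot'].round(3).tolist())
s=viewer.snapshot('wrist');w=s['img'].copy()
from h import *
t=o['eef_pos'];R=np.array(o['tool_rot'])
# expected tin top if centred at measured place, and the tool-frame
for c,col in [((.5045,-.3245),(0,0,255))]:
    a=np.radians(48.5);m=np.array([np.cos(a),np.sin(a)]);l=np.array([-m[1],m[0]])
    P=[np.r_[np.array(c)+i*.019*m+j*.033*l,.09] for i,j in[(1,1),(1,-1),(-1,-1),(-1,1)]]
    cv2.polylines(w,[proj(s,np.array(P)).round().astype(np.int32)],True,col,1)
t1=viewer.snapshot('top')['img'][120:260,60:440]
cv2.imwrite('pics/m2.png',np.vstack([cv2.resize(t1,(800,295)),np.pad(cv2.resize(w,(400,300)),((0,0),(0,400),(0,0)))]))
```

```text
[ 0.50469302 -0.32337944  0.22682506] [[-0.749, 0.663, -0.0], [0.663, 0.749, 0.001], [0.001, 0.0, -1.0]]
```

View pics/m2.png

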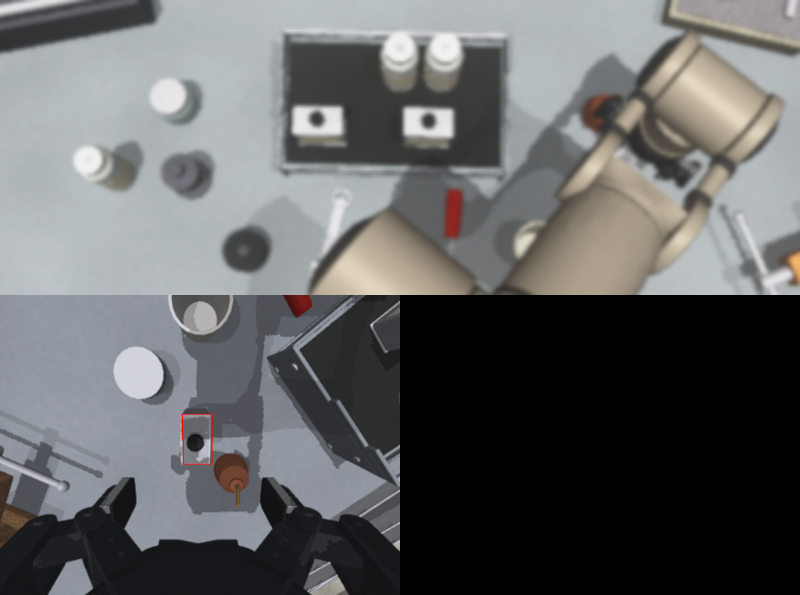

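The can now stands next to the shelf can. The expected outline overlays the right tin at (197,440), and the oiler at (232,470) is clear of the finger path, so I'll descend.

>>> {"op": "step_arm", "data": {
  "increments": [
    [[1, 0, 0, 20, 0], [1, 0, 0, 40, 0], [1, 0, 0, 35, 0], [1, 0, 0, 25, 0], [1, 0, 0, 20, 0], [1, 0, 0, 14, 0], [1, 0, 0, 7, 0], [1, 0, 0, 0, 0], [-1, 0, 0, 0, 0], [-1, 0, 0, 0, 0], [-1, 0, 0, 0, 0], [-1, 0, 0, 0, 0], [-1, 0, 0, 0, 0], [-1, 0, 0, 0, 0], [-1, 0, 0, 0, 0], [-1, 0, 0, 0, 0]]
  ]
}}

```text
time_s: 18.1
eef_pos: [0.5045, -0.3243, 0.0661]
tool_rot: [[-0.749, 0.663, 0.001], [0.663, 0.749, -0.001], [-0.001, -0.0, -1.0]]
force: [-1.5, -0.1, 5.9]
finger_gap: 0.0374
finger_force: 64.5
```

>>> {"op": "step_arm", "data": {
  "increments": [
    [[-1, 0, 0, -10, 0], [-1, 0, 0, -30, 0], [-1, 0, 0, -40, 0], [-1, 0, 0, -40, 0], [-1, 0, 0, -40, 5], [-1, 0, 0, -40, 8], [-1, 0, 0, -20, 8], [-1, 0, 0, 0, 8], [-1, 0, 0, 0, 8], [-1, 0, 0, 0, 8], [-1, 0, 0, 0, 4.6], [-1, 0, 0, 0, 0]]
  ]
}}

```text
time_s: 19.3
eef_pos: [0.5039, -0.3237, 0.2851]
tool_rot: [[0.02, 1.0, -0.001], [1.0, -0.02, 0.001], [0.001, -0.001, -1.0]]
force: [0.4, -0.1, -2.1]
finger_gap: 0.037
finger_force: 63.8
```

>>> {"op": "step_arm", "data": {
  "increments": [
    [[-1, 15, 2, 0, 0], [-1, 30, 4, 0, 0], [-1, 40, 5, 0, 0], [-1, 40, 5, 0, 0], [-1, 40, 5, 0, 0], [-1, 40, 5, 0, 0], [-1, 40, 5, 0, 0], [-1, 40, 5, 0, 0], [-1, 35, 5, 0, 0], [-1, 20, 3, 0, 0], [-1, 10, 2, 0, 0], [-1, 0, 0, 0, 0], [-1, 0, 0, 0, 0], [-1, 0, 0, 0, 0]]
  ]
}}

```text
time_s: 20.7
eef_pos: [0.5567, 0.024, 0.2853]
tool_rot: [[0.02, 1.0, -0.0], [1.0, -0.02, -0.0], [-0.0, -0.0, -1.0]]
force: [0.2, 0.0, -1.8]
finger_gap: 0.0376
finger_force: 63.8
```

>>> {"op": "step_arm", "data": {
  "increments": [
    [[-1, 0, 1, 20, 0], [-1, 0, 0, 30, 0], [-1, 0, 0, 30, 0], [-1, 0, 0, 25, 0], [-1, 0, 0, 15, 0], [-1, 0, 0, 9, 0], [-1, 0, 0, 5, 0], [-1, 0, 0, 3, 0], [-1, 0, 0, 0, 0], [-1, 0, 0, 0, 0]]
  ]
}}

```text
time_s: 21.7
eef_pos: [0.5583, 0.025, 0.1491]
tool_rot: [[0.019, 1.0, 0.001], [1.0, -0.019, -0.0], [-0.0, 0.001, -1.0]]
force: [1.1, -1.2, -2.4]
finger_gap: 0.0373
finger_force: 63.9
```

>>> {"op": "step_arm", "data": {
  "increments": [
    [[-1, 0, 0, 1, 0], [-1, 0, 0, 1, 0], [-1, 0, 0, 0, 0]]
  ]
}}

```text
time_s: 22.0
eef_pos: [0.5579, 0.0251, 0.1463]
tool_rot: [[0.019, 1.0, 0.0], [1.0, -0.019, 0.0], [0.0, 0.0, -1.0]]
force: [0.9, -0.8, -2.5]
finger_gap: 0.0372
finger_force: 63.9
```

>>> {"op": "step_arm", "data": {
  "increments": [
    [[-1, 0, 0, 1, 0], [-1, 0, 0, 0, 0], [-1, 0, 0, 0, 0]]
  ]
}}

```text
time_s: 22.3
eef_pos: [0.5579, 0.0252, 0.1461]
tool_rot: [[0.019, 1.0, 0.001], [1.0, -0.019, 0.0], [0.0, 0.001, -1.0]]
force: [-4.0, 0.2, 6.1]
finger_gap: 0.0375
finger_force: 64.5
```

>>> {"op": "step_arm", "data": {
  "increments": [
    [[0.4, 0, 0, 0, 0], [0.4, 0, 0, 0, 0], [0.4, 0, 0, 0, 0], [0.4, 0, 0, 0, 0], [0.4, 0, 0, -10, 0], [0.4, 0, 0, -30, 0], [0.4, 0, 0, -40, 0], [0.4, 0, 0, -40, 0], [0.4, 0, 0, -10, 0], [1, 20, -3, 0, 0], [1, 40, -6, 0, 0], [1, 45, -7, 0, 0], [1, 45, -7, 0, 0], [1, 45, -7, 0, 0], [1, 45, -7, 0, 0], [1, 45, -7, 0, 0], [1, 45, -7, 0, 0], [1, 40, -6, 0, 0], [1, 24, -3, 0, 0], [1, 10, -1, 0, 0]]
  ]
}}

```text
time_s: 24.3
eef_pos: [0.5035, 0.4324, 0.2746]
tool_rot: [[0.016, 1.0, -0.001], [1.0, -0.016, -0.0], [-0.0, -0.001, -1.0]]
force: [-0.2, 0.5, 0.2]
finger_gap: 0.0853
finger_force: 0.0
```

>>> {"op": "step_arm", "data": {
  "increments": [
    [[1, 0, 0, 30, 0], [1, 0, 0, 0, 0], [1, 0, 0, 0, 0]]
  ]
}}

```text
time_s: 24.6
eef_pos: [0.5048, 0.4291, 0.2452]
tool_rot: [[0.02, 1.0, -0.001], [1.0, -0.02, -0.001], [-0.001, -0.001, -1.0]]
force: [0.7, -0.0, 0.7]
finger_gap: 0.0853
finger_force: 0.0
```

Run:
```python
from plant import arm, viewer
import cv2,numpy as np
from h import *
s=viewer.snapshot('wrist');w=s['img'].copy()
th=np.linspace(0,6.28,40)
P=np.c_[.505+.02*np.cos(th),.430+.02*np.sin(th),0*th+.15]
cv2.polylines(w,[proj(s,P).round().astype(np.int32)],True,(0,0,255),1)
t1=viewer.snapshot('top')['img'][120:260,60:440]
cv2.imwrite('pics/m3.png',np.vstack([cv2.resize(t1,(800,295)),np.pad(cv2.resize(w,(400,300)),((0,0),(0,400),(0,0)))]))
```

```text
(no output)
```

View pics/m3.png

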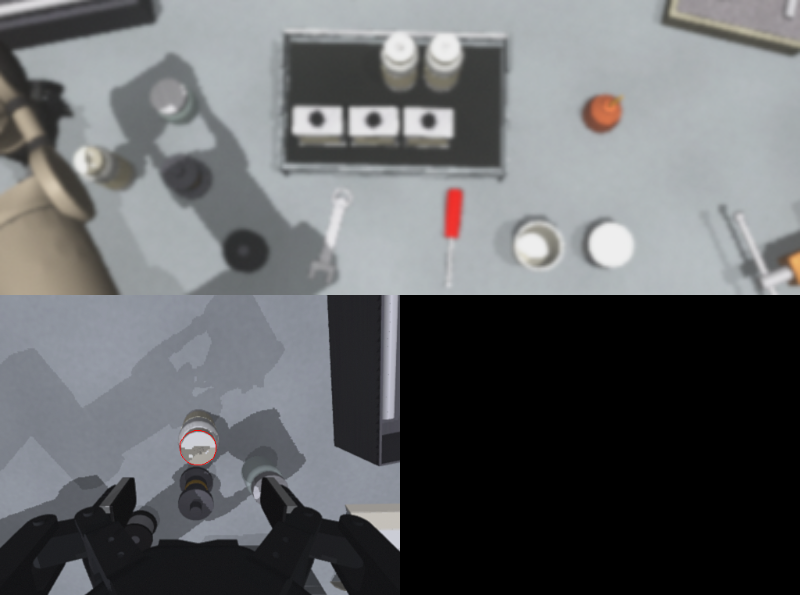

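All three tins are in line, and the cap at (197,448) in the wrist view matches the expected position. I'll descend on the last can.

>>> {"op": "step_arm", "data": {
  "increments": [
    [[1, 0, 0, 20, 0], [1, 0, 0, 40, 0], [1, 0, 0, 35, 0], [1, 0, 0, 25, 0], [1, 0, 0, 16, 0], [1, 0, 0, 9, 0], [1, 0, 0, 0, 0], [-1, 0, 0, 0, 0], [-1, 0, 0, 0, 0], [-1, 0, 0, 0, 0], [-1, 0, 0, 0, 0], [-1, 0, 0, 0, 0], [-1, 0, 0, 0, 0]]
  ]
}}

```text
time_s: 26.0
eef_pos: [0.5053, 0.4307, 0.1022]
tool_rot: [[0.019, 1.0, 0.003], [1.0, -0.019, 0.002], [0.002, 0.003, -1.0]]
force: [-0.2, -0.0, 6.8]
finger_gap: 0.0507
finger_force: 63.1
```

>>> {"op": "step_arm", "data": {
  "increments": [
    [[-1, 0, 0, -10, 0], [-1, 0, 0, -30, 0], [-1, 0, 0, -40, 0], [-1, 0, 0, -40, 0], [-1, 0, 0, -40, 0], [-1, 0, 0, -30, 0], [-1, 0, 0, -10, 0], [-1, -15, 10, 0, 0], [-1, -30, 22, 0, 0], [-1, -35, 25, 0, 0], [-1, -40, 25, 0, 0], [-1, -40, 25, 0, 0], [-1, -40, 20, 0, 0], [-1, -40, 13, 0, 0], [-1, -40, 6, 0, 0], [-1, -40, 4, 0, 0], [-1, -30, 2, 0, 0], [-1, -20, 0, 0, 0], [-1, -5, 0, 0, 0], [-1, 0, 0, 0, 0]]
  ]
}}

```text
time_s: 28.0
eef_pos: [0.6489, 0.0511, 0.2984]
tool_rot: [[0.021, 1.0, -0.003], [1.0, -0.021, 0.0], [0.0, -0.003, -1.0]]
force: [0.2, 0.0, -3.6]
finger_gap: 0.0504
finger_force: 63.1
```

>>> {"op": "step_arm", "data": {
  "increments": [
    [[-1, 0, 0, 20, 0], [-1, 0, 0, 30, 0], [-1, 0, 0, 25, 0], [-1, 0, 0, 20, 0], [-1, 0, 0, 12, 0], [-1, 0, 0, 6, 0], [-1, 0, 0, 3, 0], [-1, 0, 0, 1, 0], [-1, 0, 0, 0, 0], [-1, 0, 0, 0, 0]]
  ]
}}

```text
time_s: 29.0
eef_pos: [0.6498, 0.0523, 0.1842]
tool_rot: [[0.019, 1.0, 0.002], [1.0, -0.019, 0.0], [0.0, 0.002, -1.0]]
force: [-0.0, -0.6, -2.3]
finger_gap: 0.0505
finger_force: 63.1
```

>>> {"op": "step_arm", "data": {
  "increments": [
    [[-1, 0, 0, 1, 0], [-1, 0, 0, 1, 0], [-1, 0, 0, 0, 0], [-1, 0, 0, 0, 0]]
  ]
}}

```text
time_s: 29.4
eef_pos: [0.6497, 0.0522, 0.1822]
tool_rot: [[0.019, 1.0, 0.001], [1.0, -0.019, -0.0], [-0.0, 0.001, -1.0]]
force: [-1.6, -0.8, 4.4]
finger_gap: 0.0505
finger_force: 63.5
```

Contact. I'll release, rise and back away to the left.

>>> {"op": "step_arm", "data": {
  "increments": [
    [[0.75, 0, 0, 0, 0], [0.75, 0, 0, 0, 0], [0.75, 0, 0, 0, 0], [0.75, 0, 0, 0, 0], [0.75, 0, 0, -10, 0], [0.75, 0, 0, -30, 0], [0.75, 0, 0, -40, 0], [0.75, 0, 0, -40, 0], [0.75, 20, -10, 0, 0], [0.75, 40, -20, 0, 0], [0.75, 40, -20, 0, 0], [0.75, 40, -20, 0, 0], [0.75, 40, -20, 0, 0], [0.75, 40, -20, 0, 0], [0.75, 40, -20, 0, 0], [0.75, 20, -10, 0, 0], [0.75, 0, 0, 0, 0], [0.75, 0, 0, 0, 0]]
  ]
}}

```text
time_s: 31.2
eef_pos: [0.5148, 0.3351, 0.3019]
tool_rot: [[0.018, 1.0, 0.001], [1.0, -0.018, -0.0], [-0.0, 0.001, -1.0]]
force: [0.8, -0.7, -0.4]
finger_gap: 0.0745
finger_force: 0.0
```

Run:
```python
from plant import viewer
import cv2,numpy as np
from h import *
s=viewer.snapshot('top');a=s['img'];b=viewer.snapshot('side')['img']
cv2.imwrite('pics/fin.png',np.hstack([cv2.resize(a[125:215,185:310],(400,288)),cv2.resize(b,(400,288))]))
```

```text
(no output)
```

View pics/fin.png

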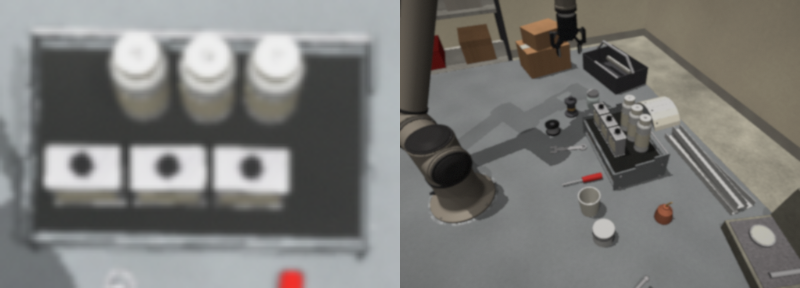

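The picture shows both rows straight, upright and closely spaced: can caps at x = 138, 207 and 274, tin caps at 82, 167 and 252. The bystanders haven't moved, so I'm handing in.

```bash
python3 -c "
from plant import arm
print(arm.sign_off())"
```

```text
the job is handed in; nothing more can be done
None
```

I put both cans and both tins on the shelf in neat, upright, closely spaced rows, left the bystanders where they were, and handed the job in at about 31 s; the sign-off returned no verdict.

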